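# Seal a plate in the guarded press

## Robot

A 6-joint arm with a two-finger parallel gripper is mounted at the origin on the work surface; the furniture and walls round the work are solid. World frame = base frame: x ahead of the robot, y to its left, z up, the work surface at z = 0. Lengths are in m, angles in rad, forces in N, time in s.
With the tool pointing down it reaches from about 0.3 to 0.775 m from the base axis. Payload 14.6 kg.
Tool frame: the origin (TCP) lies at the very end of the fingers, on their centre line; the grasp point (between the pads) lies 19 mm behind it; z points along the fingers, y is the line along which they close (so a half turn about z gives the same grasp; the last joint's range is limited). The gripper opens to 94 mm and grips with 3 to 60 N. Pads are 16 mm wide; open, the fingers measure 119 mm over their backs; the gripper's body (75 mm by 177 mm) begins 78 mm behind the grasp point.
Start: joints at [-1.306, 0.3, 1.521, -0, 1.321, -0.067], TCP at [0.179, -0.52, 0.205] pointing down, gripper open.
Joint ranges: [-3.03, 3.03], [-0.79, 2.21], [0.23, 2.52], [-1.04, 4.18], [0, 3.07], [-2.55, 2.55]. Speed limits (rad/s): [2.22, 2.22, 2.57, 3.14, 3.14, 3.14].

## Interface

Orientations are given as [roll, pitch, yaw] about the fixed x, y, z axes, in that order (R = Rz(yaw) Ry(pitch) Rx(roll)).
In Python, from station import ctrl gives the robot as it stands. The module is installed in compiled form; this text tells all that it offers.
- The arm moves only by the tool play_rows, never from a script. Its argument "commands" is a list of rows, each a list of 7 numbers: the shift along the tool's x, y, z in m, then the turn, a rotation vector about the tool's x, y, z in degrees, then the closure, from -1 (fully open) to 1 (shut). A call has 1 to 20 rows; each row shifts and turns the commanded pose from where the row before left it, along the tool's axes as they then stand; what a row does not reach is not made up. A row lasts 1/12 s, in which the tool goes at most 41.7 mm and 7.16 degrees, less where a joint would pass 70% of its speed; a pose out of reach is approached as far as the arm can. A call is refused whole if a number of a shift passes 0.0417 or a number of a turn 7.16, either way. A call with a gripper value outside its range is refused whole. The fingers move at their own pace and stop on an object; "force" is the grip in N (left out, the last holds). Time passes only in rows, so rows that do not move let the fingers close. It gives the time, the measured TCP pose, the force, the opening and the grip force at its end, in the units of the state.
- ctrl.get_obs(): the state, without advancing time (a new reading comes with each control period).
- ctrl.camera(name): name is "scene" or "top"; returns the picture (384x512x3 uint8, blue, green, red); there is no depth.
- ctrl.camera_model(name): a dict with "fx", "fy", "cx", "cy" (pixels), "rvec" (rotation vector, rad) and "tvec" (3), from world to camera coordinates, as OpenCV has them. Camera axes: x right, y down, z forward; pixel columns grow to the right and rows downward; lengths in m; the calibration is good to about 2 mm. A picture is of the moment at which its call begins. camera_model takes no time and is no camera call.
- ctrl.hand_in(): hands the job in; it is judged then, once.
The state is a dict: "time_s": time; "qpos": joint angles; "joint_vel": joint speeds; "tau": joint torques, N m; "ee_pos": TCP position; "eef_rot": TCP orientation; "force": force on the tool from outside, world axes, zero at the start; "moment": the same for the moment, N m; "grip_width": finger opening in m; "grip_force": force on a finger pad.
Only numpy, scipy, OpenCV 4.12 (cv2) and the standard library are available. Lean on these libraries where they do the work, as an engineer would, in place of code of your own. Each camera call takes 0.05 s, during which the arm holds its last target. There are 200 camera calls.

## Task

Push the blue end plate so that the loaded plate carrier slides fully home into the sealing press. Then reach down through the window in the yellow guard with the fingertips, press the red lever all the way down, hold it there for two seconds, let it spring back up and withdraw. Do not touch the guard at any time, do not press the lever before the carrier is home, and leave the bottles and other things on the bench where they stand.

Things in the scene. Friction and masses are not known exactly. Their poses are not given: they have to be found in the camera images.
- press: fixed white plate sealing press, base 190 x 170 mm, 150 mm tall with its guard; origin: centre of its underside, on the bench. Its z points up; its y is the direction in which the carrier is pushed home (the carrier sticks out on the -y side); its x points away from the robot, toward the lever's hinge. It stands at different places and yaws. A 96-well plate is fixed in the carrier; a platen under the lever goes down with it.
- guard: fixed guard of the press (origin and axes as press): a level yellow panel 190 mm (x) by 170 mm (y), 6 mm thick, top face 150 mm above the bench, with a square window 110 x 110 mm through its middle; 12 mm posts under the four corners, clear walls below the panel on the -x and +y sides. Must not be touched.
- window (a point): centre of the guard's window, level with the panel's top face, 150 mm above the bench; its edges are 55 mm away along +-x and +-y of the press
- lever (a joint): angle of the red lever, rad: 0 at rest (up), 0.26 at its lower stop. It hinges at the press's +x side, 70 mm from the middle of the pad, and springs back; pushing on the pad takes about 4 N at the start and 8 N at the stop
- lever_pad (a point): middle of the top face of the lever's red pad, which is 40 mm (x) by 46 mm (y). At rest it lies right under the window's centre, 15 mm below the panel's top face (135 mm above the bench); at the stop it is 18 mm lower and tilted 0.26 rad
- carrier (a joint): how far the plate carrier is drawn out, m: 0 fully home against its stop, up to 0.07 out; about 2 N of sliding friction, no spring, stays where it is left
- push_face (a point): middle in width of the outer (-y of the press) face of the carrier's upright blue end plate, 85 mm above the bench. The end plate is 90 mm wide (along x of the press), 10 mm thick, and reaches from 30 to 100 mm above the bench; push it along +y of the press. Home, this face is 40 mm outside the guard's -y edge
- bottle: white reagent bottle with a red cap, 56 dia x 105 tall mm, loose, standing on the bench; origin: centre of its underside. Leave it alone
- petri: clear petri dish, 94 dia x 14 mm, loose, standing on the bench; origin: centre of its underside. Leave it alone
- timer: grey bench timer, 65x70x18 mm, loose, standing on the bench; origin: centre of its underside. Leave it alone
- tape: roll of yellow tape lying flat, 91 dia x 24 mm, loose, standing on the bench; origin: centre of its underside. Leave it alone
- marker: black marker pen lying down, 14x122x15 mm, loose, standing on the bench; origin: centre of its underside. Leave it alone
- amber: small brown bottle with a black cap, 45 dia x 82 tall mm, loose, standing on the bench; origin: centre of its underside. Leave it alone

How it is judged:
By the outcome, as a careful person would: the job done as asked, in the order asked, and still so for the second after the job is handed in, with the robot touching nothing.
It also fails if it takes over 48 s, if anything falls off the work surface, if the arm or the gripper's body presses on something with over 40 N, if the wrist force passes 120 N, or if a joint passes its speed limit or range.

## Working session

There is one attempt and no reset: what is moved stays moved. The work goes in short steps, Python scripts to look and compute and a tool call to move; the robot and the scene stay as the last step left them, time stands still between calls to the robot, and variables do not carry over. Pictures are saved under pics/ and viewed, at most 10 in all, crops included, and the job is handed in when it is done.

Besides the shell and the picture viewer there is one more tool, called after "Request:" as name([rows], argument=value, ...), one row to a line, values as JSON. play_rows: Moves the arm, as the interface text tells. Its arguments: {"type":"object","properties":{"commands":{"type":"array","items":{"type":"array","items":{"type":"number"}}},"force":{"type":"number"}},"required":["commands"]}

```bash
mkdir -p pics; python3 - <<'E'
from station import ctrl
import cv2,numpy as np
for n in("scene","top"):
    im=ctrl.camera(n); cv2.imwrite(f"pics/{n}0.png",im); m=ctrl.camera_model(n); print(n,m)
o=ctrl.get_obs();print(o)
a=cv2.imread("pics/scene0.png");b=cv2.imread("pics/top0.png")
cv2.imwrite("pics/both0.png",cv2.resize(np.vstack([a,b]),None,fx=.78,fy=.78) )
E
```

```text
scene {'fx': 446.3567940979701, 'fy': 446.3567940979701, 'cx': 257.9478372623226, 'cy': 188.77556644578416, 'rvec': array([ 2.01870939,  1.81214311, -0.46611131]), 'tvec': array([-0.17893761, -0.30458496,  1.40641407])}
top {'fx': 359.5548291077396, 'fy': 359.5548291077396, 'cx': 257.06580898927575, 'cy': 192.2926058328621, 'rvec': array([ 2.1926322 , -2.17045418,  0.0767778 ]), 'tvec': array([0.13716537, 0.45686877, 1.11176447])}
{'time_s': 0.1, 'qpos': array([-1.30556575e+00,  3.00409096e-01,  1.52151635e+00, -1.25536423e-05,
        1.32066332e+00, -6.66426795e-02]), 'joint_vel': array([ 7.79245926e-04, -1.91939186e-03,  9.15697754e-05, -2.00298015e-04,
       -4.24200220e-04,  6.19960399e-04]), 'tau': array([ 1.53538567e-03, -5.32643974e+01, -3.53280723e+01,  7.09672831e-02,
        2.35823379e-02, -8.13654287e-05]), 'ee_pos': array([ 0.17911079, -0.51978033,  0.20494771]), 'eef_rot': array([-3.14059794e+00, -5.42015786e-05,  3.31876344e-01]), 'force': array([0.389594  , 0.09959508, 0.14240538]), 'moment': array([-0.04812641,  0.00119407, -0.01549085]), 'grip_force': 0.0, 'grip_width': 0.09360861002618258}
```

View pics/scene0.png

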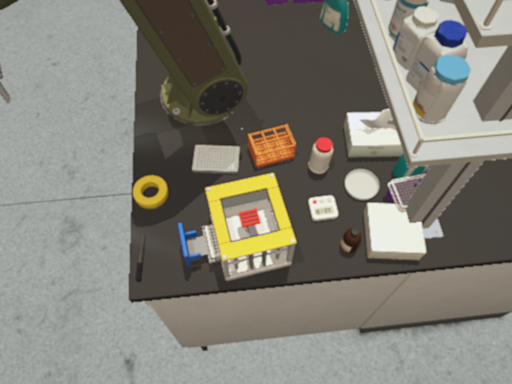

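View pics/top0.png

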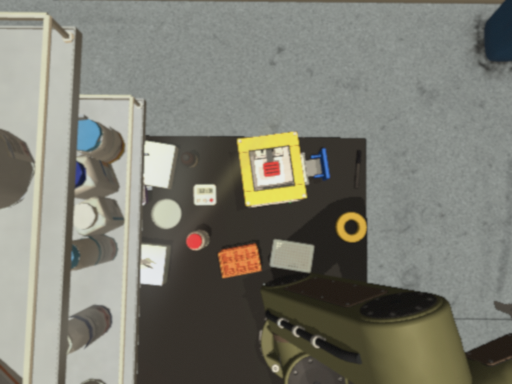

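The scene view shows the yellow guard around (250,215), with the blue plate at (187,245). The top view shows the guard around (271,168), the red pad at (271,169) and the blue plate at (323,163). The carrier is drawn out toward world -y.

```bash
cat > h.py <<'E'
import cv2,numpy as np
from station import ctrl
def ray(n,px,z):
    m=ctrl.camera_model(n);R=cv2.Rodrigues(m["rvec"])[0];c=-R.T@m["tvec"]
    px=np.atleast_2d(px).astype(float)
    d=np.c_[(px[:,0]-m["cx"])/m["fx"],(px[:,1]-m["cy"])/m["fy"],np.ones(len(px))]@R
    return (c+d*((z-c[2])/d[:,2])[:,None])[:,:2]
def blobs(im,lo,hi,n=3):
    h=cv2.cvtColor(im,cv2.COLOR_BGR2HSV);k=cv2.inRange(h,lo,hi)
    cs,_=cv2.findContours(k,cv2.RETR_EXTERNAL,cv2.CHAIN_APPROX_NONE)
    return sorted(cs,key=cv2.contourArea)[::-1][:n]
E
python3 - <<'E'
from h import *
np.set_printoptions(precision=4,suppress=True)
for n in("scene","top"):
    im=cv2.imread(f"pics/{n}0.png")
    for nm,lo,hi,z,k in(("guard",(22,120,100),(35,255,255),.15,1),("pad",(0,150,100),(6,255,255),.135,2),("blue",(102,150,60),(118,255,255),.1,4)):
        for c in blobs(im,lo,hi,k):
            p=ray(n,c[:,0].astype(float),z).astype(np.float32)
            r=cv2.minAreaRect(p);print(n,nm,"pxc",c[:,0].mean(0),"rect",np.array(r[0]),np.array(r[1]),r[2]);
            if nm!="guard":
                print(" area",cv2.contourArea(c), "box",cv2.boxPoints(r).ravel())
E
```

```text
scene guard pxc [250.6788 216.8113] rect [0.5142 0.1005] [0.1931 0.1739] 8.398231506347656
scene pad pxc [248.8421 217.4737] rect [0.5173 0.1007] [0.0387 0.0413] 9.626394271850586
 area 227.5 box [0.4947 0.1178 0.5016 0.0772 0.5398 0.0836 0.5329 0.1243]
scene pad pxc [323.7907 144.186 ] rect [0.3284 0.3134] [0.0413 0.0439] 84.0831069946289
 area 171.5 box [0.3045 0.2951 0.3481 0.2906 0.3524 0.3317 0.3087 0.3362]
scene blue pxc [449.8519  33.2593] rect [-0.0738  0.797 ] [0.0804 0.1159] 55.830848693847656
 area 511.5 box [-0.1444  0.7963 -0.0484  0.7312 -0.0033  0.7977 -0.0992  0.8629]
scene blue pxc [186.9313 244.5191] rect [ 0.5492 -0.0449] [0.1108 0.0375] 7.9156494140625
 area 222.5 box [ 0.4917 -0.0339  0.4969 -0.0711  0.6066 -0.0558  0.6015 -0.0186]
top guard pxc [270.0996 169.8114] rect [0.5148 0.1025] [0.1927 0.1745] 8.286736488342285
top pad pxc [271.0417 168.4167] rect [0.5145 0.1026] [0.037  0.0396] 0.5645590424537659
 area 159.0 box [0.4958 0.1222 0.4962 0.0826 0.5332 0.083  0.5328 0.1226]
top pad pxc [193.7692 241.0256] rect [0.3103 0.3156] [0.036  0.0391] 0.6063971519470215
 area 144.5 box [0.2921 0.3349 0.2925 0.2958 0.3285 0.2962 0.3281 0.3353]
top blue pxc [321.6596 164.617 ] rect [ 0.534  -0.0408] [0.0912 0.0442] 8.441332817077637
 area 183.0 box [ 0.4856 -0.0257  0.4921 -0.0694  0.5823 -0.056   0.5758 -0.0123]
top blue pxc [ 78.0968 172.7419] rect [0.502  0.6657] [0.0088 0.0442] 86.36930847167969
 area 22.5 box [0.4797 0.6628 0.5238 0.66   0.5243 0.6687 0.4803 0.6715]
```

Request:
play_rows([
  [0,0,0,0,0,-6.6,1],
  [0,0,0,0,0,-6.6,1],
  [0,0,0,0,0,-6.6,1],
  [0,0,0,0,0,-6.6,1],
  [0,0,0,0,0,-6.6,1],
  [0,0,0,0,0,-6.6,1],
  [0,0,0,0,0,-6.6,1],
  [0,0,0,0,0,-6.6,1],
  [0,0,0,0,0,-6.6,1],
  [0,0,0,0,0,-6.6,1],
  [0,0,0,0,0,-6.6,1],
  [0,0,0,0,0,-6.6,1],
  [0,0,0,0,0,0,1],
], force=20)

```text
time_s: 1.18
ee_pos: [0.1791, -0.5199, 0.2052]
eef_rot: [-3.141, -0.001, 1.72]
force: [0.2, -0.1, -0.2]
grip_width: 0.0105
grip_force: 0.0
```

Request:
play_rows([
  [0.02,0.025,0,0,0,0,1],
  [0.02,0.025,0,0,0,0,1],
  [0.02,0.025,0,0,0,0,1],
  [0.02,0.025,0,0,0,0,1],
  [0.02,0.025,0,0,0,0,1],
  [0.02,0.025,0,0,0,0,1],
  [0.02,0.025,0,0,0,0,1],
  [0.02,0.025,0,0,0,0,1],
  [0.02,0.025,0,0,0,0,1],
  [0.02,0.025,0,0,0,0,1],
  [0.02,0.025,0,0,0,0,1],
  [0.02,0.025,0,0,0,0,1],
  [0.02,0.025,0,0,0,0,1],
  [0.02,0.025,0,0,0,0,1],
  [0.02,0.025,0,0,0,0,1],
  [0.02,0.025,0,0,0,0,1],
  [0,0,0,0,0,0,1],
])

```text
time_s: 2.6
ee_pos: [0.5317, -0.1426, 0.205]
eef_rot: [3.142, -0.001, 1.713]
force: [-0.8, 0.3, 0.9]
grip_width: 0.0004
grip_force: 0.0
```

Request:
play_rows([
  [0,0.006,0.02,0,0,0,1],
  [0,0.006,0.02,0,0,0,1],
  [0,0.006,0.02,0,0,0,1],
  [0,0,0.02,0,0,0,1],
  [0,0,0.02,0,0,0,1],
  [0,0,0.018,0,0,0,1],
  [0,0,0.01,0,0,0,1],
  [0,0,0,0,0,0,1],
  [0,0,0,0,0,0,1],
])

```text
time_s: 3.35
ee_pos: [0.5472, -0.1438, 0.0778]
eef_rot: [-3.141, -0.0, 1.712]
force: [0.0, 0.0, -0.5]
grip_width: 0.0003
grip_force: 0.0
```

```bash
python3 - <<'E'
from h import *
np.set_printoptions(precision=4,suppress=True)
ims=[ctrl.camera(n) for n in("scene","top")]
cv2.imwrite("pics/c1.png",np.hstack([cv2.resize(ims[0][150:290,110:310],None,fx=2,fy=2,interpolation=2),cv2.resize(ims[1][120:260,230:390],None,fx=2,fy=2,interpolation=2)]))
o=ctrl.get_obs();print(o["ee_pos"],o["force"])
E
```

```text
[ 0.5477 -0.1439  0.0787] [-0.1781 -0.5055 -0.2582]
```

View pics/c1.png

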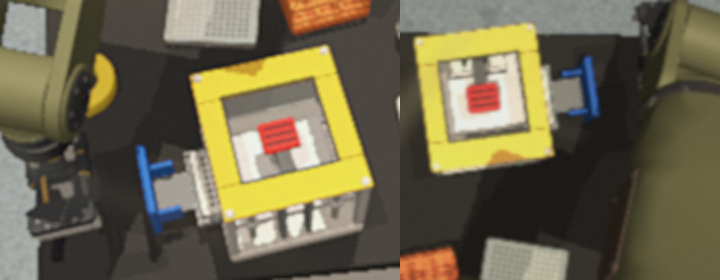

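The fingers are outside the blue end plate and centred on it, with clear space around. I'll push now.

Request:
play_rows([
  [0.01,0,0,0,0,0,1],
  [0.01,0,0,0,0,0,1],
  [0.01,0,0,0,0,0,1],
  [0.01,0,0,0,0,0,1],
  [0.01,0,0,0,0,0,1],
  [0.01,0,0,0,0,0,1],
  [0.005,0,0,0,0,0,1],
  [0.005,0,0,0,0,0,1],
  [0.005,0,0,0,0,0,1],
  [0.005,0,0,0,0,0,1],
  [0.005,0,0,0,0,0,1],
  [0.005,0,0,0,0,0,1],
  [0.005,0,0,0,0,0,1],
])

```text
time_s: 4.53
ee_pos: [0.5336, -0.0493, 0.0775]
eef_rot: [3.142, 0.0, 1.714]
force: [-0.1, -2.1, 1.9]
grip_width: 0.0007
grip_force: 1.1
```

Request:
play_rows([
  [0.004,0,0,0,0,0,1],
  [0.004,0,0,0,0,0,1],
  [0,0,0,0,0,0,1],
])

```text
time_s: 4.78
ee_pos: [0.5324, -0.0409, 0.0774]
eef_rot: [-3.142, -0.0, 1.715]
force: [0.6, -0.7, -0.9]
grip_width: 0.0001
grip_force: 0.0
```

Request:
play_rows([
  [0.003,0,0,0,0,0,1],
  [0.003,0,0,0,0,0,1],
  [0,0,0,0,0,0,1],
])

```text
time_s: 5.03
ee_pos: [0.5315, -0.0353, 0.0774]
eef_rot: [-3.142, -0.0, 1.714]
force: [-0.0, -0.2, 0.1]
grip_width: 0.0004
grip_force: 0.0
```

Request:
play_rows([
  [0.002,0,0,0,0,0,1],
  [0.002,0,0,0,0,0,1],
])

```text
time_s: 5.2
ee_pos: [0.5312, -0.0331, 0.0775]
eef_rot: [3.141, 0.003, 1.714]
force: [2.5, -26.5, -3.1]
grip_width: 0.0005
grip_force: 13.1
```

Request:
play_rows([
  [0.002,0,0,0,0,0,1],
  [0,0,0,0,0,0,1],
])

```text
time_s: 5.37
ee_pos: [0.5313, -0.0331, 0.0775]
eef_rot: [3.141, 0.006, 1.714]
force: [3.1, -29.3, -3.1]
grip_width: 0.0004
grip_force: 14.6
```

Request:
play_rows([
  [0.002,0,0,0,0,0,1],
  [0,0,0,0,0,0,1],
])

```text
time_s: 5.53
ee_pos: [0.5312, -0.033, 0.0776]
eef_rot: [3.141, 0.009, 1.714]
force: [4.5, -42.6, -4.9]
grip_width: 0.0003
grip_force: 21.8
```

The carrier is hard against its stop: the force is rising and the position isn't changing. I'll back off, raise the arm and look.

Request:
play_rows([
  [-0.008,0,0,0,0,0,1],
  [-0.012,0,0,0,0,0,1],
  [-0.02,0,0,0,0,0,1],
  [-0.02,0,0,0,0,0,1],
  [0,0,-0.02,0,0,0,1],
  [0,0,-0.03,0,0,0,1],
  [0,0,-0.03,0,0,0,1],
  [0,0,-0.03,0,0,0,1],
  [0,0,-0.02,0,0,0,1],
  [0,0,0,0,0,0,1],
  [0,0,0,0,0,0,1],
])

```text
time_s: 6.45
ee_pos: [0.5393, -0.0872, 0.208]
eef_rot: [3.14, 0.0, 1.714]
force: [0.7, 0.3, -0.8]
grip_width: 0.0007
grip_force: 0.0
```

```bash
python3 - <<'E'
from h import *
np.set_printoptions(precision=4,suppress=True)
im=ctrl.camera("scene")
cv2.imwrite("pics/c2.png",cv2.resize(im[150:290,110:310],None,fx=3,fy=3,interpolation=2))
o=ctrl.get_obs();e=o["ee_pos"];print(e,o["eef_rot"],o["force"])
d=e[:2]-[.5145,.1015];c,s=np.cos(.145),np.sin(.145);print("press xy",c*d[0]+s*d[1],-s*d[0]+c*d[1])
E
```

```text
[ 0.5388 -0.0872  0.2068] [-3.141  -0.0005  1.7141] [ 0.0858 -0.1211 -0.2036]
press xy -0.0032015950369839383 -0.1901965488037626
```

View pics/c2.png

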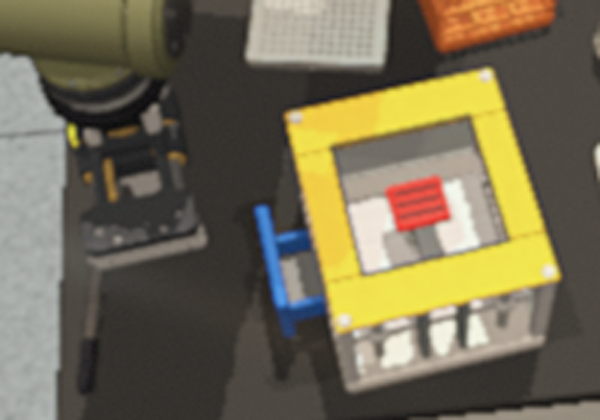

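The blue plate has moved in close to the guard, and the pad is up and visible in the window. I'll go above the pad next.

Request:
play_rows([
  [0.019,-0.003,0,0,0,0,1],
  [0.019,0,0,0,0,0,1],
  [0.019,0,0,0,0,0,1],
  [0.019,0,0,0,0,0,1],
  [0.019,0,0,0,0,0,1],
  [0.019,0,0,0,0,0,1],
  [0.019,0,0,0,0,0,1],
  [0.019,0,0,0,0,0,1],
  [0.019,0,0,0,0,0,1],
  [0.019,0,0,0,0,0,1],
  [0,0,0,0,0,0,1],
  [0,0,0.02,0,0,0,1],
  [0,0,0.02,0,0,0,1],
  [0,0,0,0,0,0,1],
  [0,0,0,0,0,0,1],
])

```text
time_s: 7.75
ee_pos: [0.5084, 0.0999, 0.1664]
eef_rot: [-3.139, -0.0, 1.714]
force: [0.1, -0.9, -0.1]
grip_width: 0.0008
grip_force: 0.0
```

```bash
python3 - <<'E'
from h import *
np.set_printoptions(precision=4,suppress=True)
im=ctrl.camera("scene")
cv2.imwrite("pics/c3.png",cv2.resize(im[150:290,110:310],None,fx=3,fy=3,interpolation=2))
o=ctrl.get_obs();e=o["ee_pos"];print(e,o["eef_rot"],o["force"])
d=e[:2]-[.5145,.1015];c,s=np.cos(.145),np.sin(.145);print("press xy",c*d[0]+s*d[1],-s*d[0]+c*d[1])
E
```

```text
[0.509  0.1001 0.1676] [-3.1408 -0.0001  1.7138] [-0.133   0.0768  0.638 ]
press xy -0.005664356548501975 -0.0006202674081501125
```

View pics/c3.png

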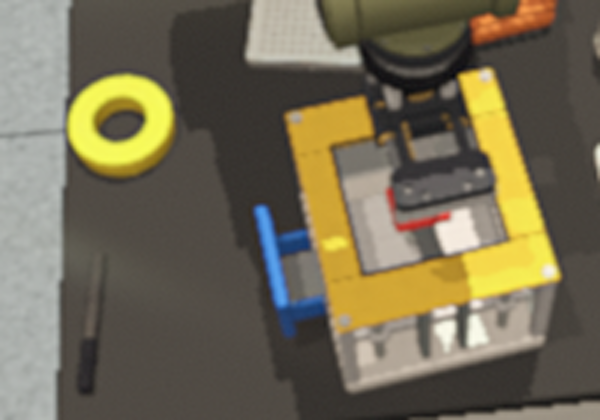

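The tool is above the pad and well inside the window. I'll go down now.

Request:
play_rows([
  [0,0,0.01,0,0,0,1],
  [0,0,0.01,0,0,0,1],
  [0,0,0.006,0,0,0,1],
  [0,0,0.004,0,0,0,1],
  [0,0,0.004,0,0,0,1],
  [0,0,0.004,0,0,0,1],
  [0,0,0.003,0,0,0,1],
  [0,0,0.003,0,0,0,1],
  [0,0,0,0,0,0,1],
])

```text
time_s: 8.55
ee_pos: [0.5091, 0.1005, 0.1233]
eef_rot: [3.141, 0.0, 1.714]
force: [-2.1, 0.1, 4.6]
grip_width: -0.0
grip_force: 2.6
```

Request:
play_rows([
  [0,0,0.003,0,0,0,1],
  [0,0,0,0,0,0,1],
])

```text
time_s: 8.72
ee_pos: [0.5094, 0.1005, 0.1207]
eef_rot: [3.14, 0.0, 1.714]
force: [-0.5, -0.2, 5.4]
grip_width: 0.0005
grip_force: 2.8
```

Request:
play_rows([
  [0,0,0.002,0,0,0,1],
  [0,0,0,0,0,0,1],
])

```text
time_s: 8.88
ee_pos: [0.5096, 0.1005, 0.1189]
eef_rot: [3.14, 0.0, 1.714]
force: [0.0, 0.1, 6.5]
grip_width: 0.0004
grip_force: 3.0
```

Request:
play_rows([
  [0,0,0.002,0,0,0,1],
  [0,0,0,0,0,0,1],
])

```text
time_s: 9.05
ee_pos: [0.5098, 0.1006, 0.1171]
eef_rot: [3.139, 0.0, 1.714]
force: [1.3, 0.1, 7.1]
grip_width: 0.0002
grip_force: 3.1
```

Request:
play_rows([
  [0,0,0.002,0,0,0,1],
  [0,0,0,0,0,0,1],
])

```text
time_s: 9.22
ee_pos: [0.51, 0.1006, 0.1158]
eef_rot: [3.138, 0.0, 1.714]
force: [-1.2, -1.3, 13.0]
grip_width: 0.0005
grip_force: 6.2
```

Request:
play_rows([
  [0,0,0.002,0,0,0,1],
  [0,0,0,0,0,0,1],
])

```text
time_s: 9.38
ee_pos: [0.5103, 0.1007, 0.1153]
eef_rot: [3.137, 0.0, 1.714]
force: [-8.8, -0.7, 26.8]
grip_width: 0.0006
grip_force: 14.5
```

Request:
play_rows([
  [0,0,0.001,0,0,0,1],
  [0,0,0,0,0,0,1],
  [0,0,0,0,0,0,1],
  [0,0,0,0,0,0,1],
  [0,0,0,0,0,0,1],
  [0,0,0,0,0,0,1],
  [0,0,0,0,0,0,1],
  [0,0,0,0,0,0,1],
  [0,0,0,0,0,0,1],
  [0,0,0,0,0,0,1],
  [0,0,0,0,0,0,1],
  [0,0,0,0,0,0,1],
  [0,0,0,0,0,0,1],
  [0,0,0,0,0,0,1],
  [0,0,0,0,0,0,1],
  [0,0,0,0,0,0,1],
  [0,0,0,0,0,0,1],
  [0,0,0,0,0,0,1],
  [0,0,0,0,0,0,1],
  [0,0,0,0,0,0,1],
])

```text
time_s: 11.05
ee_pos: [0.5103, 0.1006, 0.115]
eef_rot: [3.137, 0.0, 1.714]
force: [-10.6, -1.7, 35.2]
grip_width: 0.0003
grip_force: 18.7
```

Request:
play_rows([
  [0,0,0,0,0,0,1],
  [0,0,0,0,0,0,1],
  [0,0,0,0,0,0,1],
  [0,0,0,0,0,0,1],
  [0,0,0,0,0,0,1],
  [0,0,0,0,0,0,1],
  [0,0,0,0,0,0,1],
])

```text
time_s: 11.63
ee_pos: [0.5103, 0.1007, 0.115]
eef_rot: [3.137, 0.0, 1.714]
force: [-10.6, -2.6, 35.7]
grip_width: 0.0003
grip_force: 18.7
```

The lever was held at its stop for over 2.2 s. I'll raise the tool gently and withdraw.

Request:
play_rows([
  [0,0,-0.003,0,0,0,1],
  [0,0,-0.004,0,0,0,1],
  [0,0,-0.005,0,0,0,1],
  [0,0,-0.005,0,0,0,1],
  [0,0,-0.005,0,0,0,1],
  [0,0,-0.01,0,0,0,1],
  [0,0,-0.02,0,0,0,1],
  [0,0,-0.025,0,0,0,1],
  [0,0,-0.025,0,0,0,1],
  [-0.03,0,0,0,0,0,1],
  [-0.03,0,0,0,0,0,1],
  [-0.03,0,0,0,0,0,1],
  [-0.03,0,0,0,0,0,1],
  [-0.03,0,0,0,0,0,1],
  [-0.03,0,0,0,0,0,1],
  [-0.03,0,0,0,0,0,1],
  [-0.02,0,0,0,0,0,1],
  [0,0,0,0,0,0,1],
  [0,0,0,0,0,0,1],
  [0,0,0,0,0,0,1],
])

```text
time_s: 13.3
ee_pos: [0.5418, -0.1266, 0.2136]
eef_rot: [3.141, -0.0, 1.714]
force: [0.4, 0.0, 1.2]
grip_width: 0.0005
grip_force: 0.0
```

```bash
python3 - <<'E'
from h import *
im=ctrl.camera("scene")
cv2.imwrite("pics/c4.png",cv2.resize(im[100:300,110:390],None,fx=2.5,fy=2.5,interpolation=2))
for c in blobs(im,(0,150,100),(6,255,255),2): print(c[:,0].mean(0),ray("scene",c[:,0].mean(0),.135))
E
```

```text
[248.8245614  217.45614035] [[0.51675004 0.09980172]]
[323.57142857 144.11904762] [[0.32885538 0.3119304 ]]
```

View pics/c4.png

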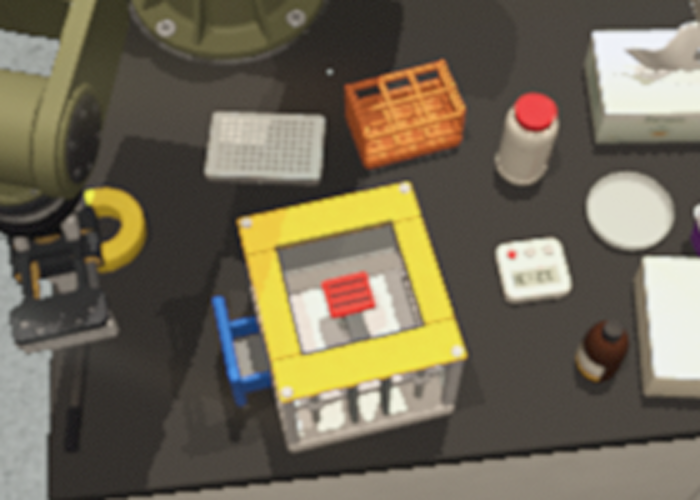

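The pad is back up at pixel (248.8,217.5), the same place as at the start. The carrier is home, nothing else has moved, and the tool is clear.

```bash
python3 -c "
from station import ctrl
print(ctrl.hand_in())"
```

```text
the job is handed in; nothing more can be done
None
```

I pushed the carrier home against its stop, held the lever at its lower stop for over 2 s and let it spring back up, then withdrew the arm and handed the job in at about 13 s; I saw no contact with the guard or the other things on the bench.

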